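# Sort two bushings by the pin gauge

## Task

Sort the two brass flanged bushings by the pin gauge: slide the one whose bore passes over the pin fully down onto the gauge's seat, flange down, and leave it there. Put the other one, whose bore is too small for the pin, in the red reject tray.

Things in the scene. Friction and masses are not known exactly. Their poses are not given: they have to be found in the camera images.
- wide_bushing_center (a point): Brass flanged bushing standing on its flange: sleeve 36 mm across, 45 mm tall overall, flange 48 mm across and 7 mm thick at the bottom; 0.2 kg. Point: on its axis (z), half-way up, 22.5 mm above its underside. WIDE bore, 22 mm, right through: passes over the 18 mm gauge pin. Looks like the other but for the bore seen from above; their places may be swapped.
- narrow_bushing_center (a point): Brass flanged bushing standing on its flange: sleeve 36 mm across, 45 mm tall overall, flange 48 mm across and 7 mm thick at the bottom; 0.2 kg. Point: on its axis (z), half-way up, 22.5 mm above its underside. NARROW bore, 12 mm, right through: does not pass over the 18 mm gauge pin.
- pin_gauge_seat (a point): Pin gauge, fixed: grey round foot 80 mm across, 12 mm high; steel seat on it 44 mm across, 4 mm high; upright steel pin 18 mm thick for 26 mm above the seat, then tapering to 7 mm at its tip, 46 mm above the seat. Point: on the pin axis (z up) at the seat's upper face, 16 mm above the bench. The centre of a bushing fully down lies 22.5 mm above it.
- reject_tray_floor (a point): Red plastic reject tray with a dark mat in it, open on top, fixed to the bench: 130 x 130 mm outside, walls 4 mm thick, 20 mm high overall. The point is at the middle of its inner floor, 5 mm above the bench; x and y run along its sides, z up.
Mind the look-alikes: they are no part of the job. What is shaped like the part that bears narrow_bushing_center but green is not meant. There is more than one size of the part that bears reject_tray_floor; the job needs the larger.

How it is judged:
At the end, for the whole second after the job is handed in: Wide-bore bushing on the pin: upright within 10 degrees, within 8 mm of the pin's axis, within 4 mm of fully down. Narrow-bore bushing in the red tray: centre within 50 mm of its middle along each side, less than 35 mm above its floor. Both at rest (z of wide_bushing_center in the frame of pin_gauge_seat below 0.0265 m and horizontal distance between wide_bushing_center and pin_gauge_seat below 0.008 m and angle between wide_bushing_center's own z axis and vertical below 0.17 rad and x of narrow_bushing_center in the frame of reject_tray_floor between -0.05 and 0.05 m and y of narrow_bushing_center in the frame of reject_tray_floor between -0.05 and 0.05 m and z of narrow_bushing_center in the frame of reject_tray_floor between 0 and 0.035 m and linear speed of each of wide_bushing, narrow_bushing below 0.02 m/s); the robot touches nothing.
It also fails if it takes over 72 s, if anything falls off the work surface, if the arm or the gripper's body presses on something with over 40 N, if the wrist force passes 120 N, or if a joint passes its speed limit or range.

## Robot

A 6-joint arm with a two-finger parallel gripper is mounted at the origin on a cart in front of the work surface, level with it; the furniture and walls round the work are solid. World frame = base frame: x ahead of the robot, y to its left, z up, the work surface at z = 0. Lengths are in m, angles in rad, forces in N, time in s.
With the tool pointing down it reaches from about 0.35 to 0.975 m from the base axis. Payload 4.9 kg.
Tool frame: the origin (TCP) lies midway between the tips of the shut fingers; the grasp point (between the pads) lies 19 mm behind it (manip.pinch_z is the distance from the TCP to the grasp point, in m); z points along the fingers, y is the direction in which the jaws open and shut (so a half turn about z gives the same grasp; the last joint's range is limited). The gripper opens to 85 mm and grips with 20 to 120 N. Pads are 22 mm wide; open, the fingers measure 114 mm over their backs; the gripper's body (76 mm by 85 mm) begins 54 mm behind the grasp point. The pads swing forward as they close: fully open they stand 13 mm farther back than shut.
Start: joints at [1.005, 0.053, 1.613, -0, 1.476, -0.119], TCP at [0.27, 0.564, 0.231] pointing down, gripper open.
Joint ranges: [-3.01, 3.01], [-1.01, 2.22], [0.06, 2.58], [-1.02, 4.17], [0.09, 2.62], [-3.14, 3.14]. Speed limits (rad/s): [2.57, 2.57, 3.14, 3.14, 3.14, 3.14].

## Interface

Orientations are given as a unit quaternion [w, x, y, z].
In Python, from plant import manip gives the robot as it stands.
- The arm moves only by the tool drive_tool, never from a script. Its argument "commands" is text: rows parted by semicolons, each of 5 numbers parted by spaces: the finger opening in mm, from 0 to 85.4, then the shift along the tool's x, y, z in units of 30 mm (1.0 is 30 mm), then the turn about the tool's z in degrees. A call has exactly 8 rows; each row shifts and turns the commanded pose from where the row before left it, along the tool's axes as they then stand; what a row does not reach is not made up. A row lasts 1/8 s, in which the tool goes at most 62.5 mm and 10.7 degrees, less where a joint would pass 70% of its speed; a pose out of reach is approached as far as the arm can. A call is refused whole if a number of a shift passes 1 or a number of a turn 10.7, either way. A call with a gripper value outside its range is refused whole. The fingers move at their own pace and stop on an object; the grip force is fixed at half the most. Time passes only in rows, so rows that do not move let the fingers close, or fill a call up. It gives the time, the measured TCP pose, the force and the opening at its end, in the units of the state.
- manip.state(): the state, without advancing time (a new reading comes with each control period).
- manip.grab_frame(name): name is "scene" or "top" or "wrist"; returns the picture (384x512x3 uint8, red, green, blue); there is no depth.
- manip.camera_params(name): a dict with "fx", "fy", "cx", "cy" (pixels), "xyz" and "orientation" of the camera in the world. Camera axes: x right, y down, z forward; pixel columns grow to the right and rows downward; lengths in m; the calibration is good to about 2 mm. The wrist camera is an equidistant fisheye: a pixel r from the principal point sees the ray r / f radians off the axis. A picture is of the moment at which its call begins: read the wrist's pose just before it. camera_params takes no time and is no camera call; for the wrist camera it gives the pose at the moment of the call.
- manip.job_done(): hands the job in, once; it reports no verdict.
The state is a dict: "time": time; "joint_pos": joint angles; "joint_vel": joint speeds; "joint_efforts": joint torques, N m; "tool_pos": TCP position; "tool_rot": TCP orientation; "contact_force": force on the tool from outside, world axes, zero at the start; "ft_torque": the same for the moment, N m; "gripper_width": opening from 0.0 (shut) to 1.0 (fully open).
Only numpy, scipy, OpenCV 4.12 (cv2) and the standard library are available. Lean on these libraries where they do the work, as an engineer would, in place of code of your own. Each camera call takes 0.05 s, during which the arm holds its last target. There are 200 camera calls.

## Working session

There is one attempt and no reset: what is moved stays moved. The work goes in short steps, Python scripts to look and compute and a tool call to move; the robot and the scene stay as the last step left them, time stands still between calls to the robot, and variables do not carry over. Pictures are saved under pics/ and viewed, about 8 in all and at most 12, crops included, and the job is handed in when it is done.

Besides the shell and the picture viewer there is one more tool, called after "Emit:" as name(argument=value, ...) on one line, values as JSON. drive_tool: Moves the arm, as the interface text tells. Its arguments: {"type":"object","properties":{"commands":{"type":"string"}},"required":["commands"]}

```bash
ls; mkdir -p pics
python3 - <<'E'
from plant import manip
import cv2,numpy as np
a=manip.grab_frame("scene");b=manip.grab_frame("top");
cv2.imwrite("pics/a.png",a[...,::-1]);cv2.imwrite("pics/b.png",b[...,::-1])
for n in("scene","top","wrist"):print(n,manip.camera_params(n))
print(manip.state(),manip.pinch_z)
E
```

```text
pics
scene {'fx': 347.48462460327727, 'fy': 347.48462460327727, 'cx': 261.94532145176413, 'cy': 197.77146963640786, 'xyz': array([ 0.00545619, -0.66695639,  0.566008  ]), 'orientation': array([-0.42046106,  0.82346334, -0.34258815,  0.16659526])}
top {'fx': 366.9120522174703, 'fy': 366.9120522174703, 'cx': 256.9246593519607, 'cy': 191.47667417561453, 'xyz': array([ 0.41640004, -0.14679594,  1.00865821]), 'orientation': array([-0.03141183,  0.70931053, -0.70389442,  0.02060365])}
wrist {'fx': 297.3186396354542, 'fy': 297.3186396354542, 'cx': 259.36585317280424, 'cy': 193.1567330766058, 'xyz': array([0.19767467, 0.59833758, 0.37290403]), 'orientation': array([0.1355178 , 0.83574957, 0.52546066, 0.08395636])}
{'time': 0.1, 'joint_pos': array([ 1.00497899e+00,  5.32844410e-02,  1.61413813e+00,  2.32485270e-06,
        1.47598564e+00, -1.19003109e-01]), 'joint_vel': array([ 0.00256975, -0.00176682, -0.00381866, -0.00082772,  0.0025307 ,
       -0.00164108]), 'joint_efforts': array([ 4.48135752e-04, -3.94898736e+01, -3.71364605e+01, -6.46704484e-05,
        3.83991748e-03,  1.51733627e-05]), 'tool_pos': array([0.26976232, 0.56317357, 0.23020101]), 'tool_rot': array([-3.05883136e-04,  2.21553360e-01,  9.75147827e-01, -8.54688893e-04]), 'contact_force': array([ 0.67052203, -0.38832233,  0.2446702 ]), 'ft_torque': array([-0.0434095 ,  0.01429181, -0.01494504]), 'gripper_width': 0.9989038778014995} 0.0187
```

View pics/b.png

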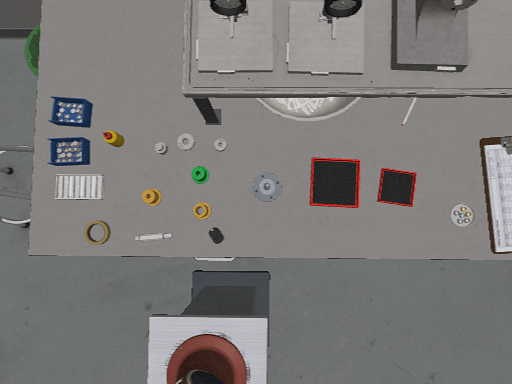

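View pics/a.png

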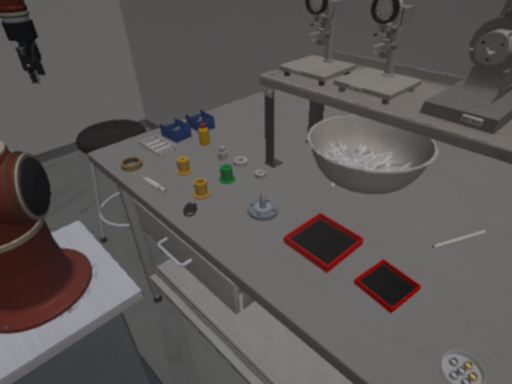

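The top view shows the brass bushings at (151,197) and (202,211), the gauge at (267,187), the large tray at (334,182), and the green decoy at (200,174). The scene view agrees with this layout.

```bash
cat > h.py <<'E'
from plant import manip
import cv2,numpy as np
from scipy.spatial.transform import Rotation as R
def rot(q): return R.from_quat(np.roll(q,-1))
def ray(p,px,fish=False):
    x=(px[0]-p['cx'])/p['fx'];y=(px[1]-p['cy'])/p['fy']
    if fish:
        r=np.hypot(x,y)+1e-12;d=np.array([x/r*np.sin(r),y/r*np.sin(r),np.cos(r)])
    else: d=np.array([x,y,1.])
    return rot(p['orientation']).apply(d)
def onplane(p,px,z,fish=False):
    d=ray(p,px,fish);return p['xyz']+d*(z-p['xyz'][2])/d[2]
def totool(s,xyz):  # shift in tool axes, units of 30mm
    return rot(s['tool_rot']).inv().apply(np.asarray(xyz)-s['tool_pos'])/.03
def blobs(m,amin=20):
    n,l,st,c=cv2.connectedComponentsWithStats(m.astype(np.uint8))
    return [(c[i].round(1),st[i]) for i in range(1,n) if st[i][4]>=amin]
E
python3 - <<'E'
from h import *
b=cv2.imread("pics/b.png");p=manip.camera_params("top")
h=cv2.cvtColor(b,cv2.COLOR_BGR2HSV)
m=(h[...,0]>14)&(h[...,0]<30)&(h[...,1]>140)&(h[...,2]>90)
for c,s in blobs(m): 
    ctr=s[:2]+(s[2:4]-1)/2
    print("brass",c,s,onplane(p,ctr,.02))
m=((h[...,0]<6)|(h[...,0]>174))&(h[...,1]>180)&(h[...,2]>90)
l=cv2.connectedComponentsWithStats(m.astype(np.uint8))
for i in range(1,l[0]):
    if l[2][i][4]>40:
        r=cv2.minAreaRect(np.argwhere(l[1]==i)[:,::-1].astype(np.float32)); 
        print("red",r,onplane(p,r[0],.02), [onplane(p,q,.02)[:2].round(3) for q in cv2.boxPoints(r)])
g=cv2.resize(b[150:230,125:305],None,fx=4.4,fy=4.4,interpolation=cv2.INTER_CUBIC)
cv2.imwrite("pics/c.png",g)
print(onplane(p,(267,187),.012),onplane(p,(202,211),.045),onplane(p,(151,197),.045),onplane(p,(215,96),.4))
E
```

```text
brass [114.8 138.4] [104 131  20  14 163] [0.63515296 0.26403503 0.02      ]
brass [151.4 196.4] [142 189  19  17 234] [0.47216682 0.15568214 0.02      ]
brass [201.7 210.4] [194 202  16  17 169] [0.43804437 0.01777753 0.02      ]
red ((334.8952941894531, 182.0947723388672), (48.33961486816406, 47.6404914855957), 2.862405300140381) [ 0.51610523 -0.34159689  0.02      ] [array([ 0.455, -0.273]), array([ 0.584, -0.28 ]), array([ 0.578, -0.41 ]), array([ 0.449, -0.402])]
red ((396.469970703125, 186.70999145507812), (33.941123962402344, 33.79970169067383), 8.13010311126709) [ 0.5047453 -0.5065883  0.02     ] [array([ 0.466, -0.455]), array([ 0.556, -0.469]), array([ 0.544, -0.559]), array([ 0.454, -0.544])]
[ 0.50224035 -0.15860893  0.012     ] [0.43488095 0.01224734 0.045     ] [0.47075666 0.14803344 0.045     ] [ 0.62338567 -0.06472384  0.4       ]
```

View pics/c.png

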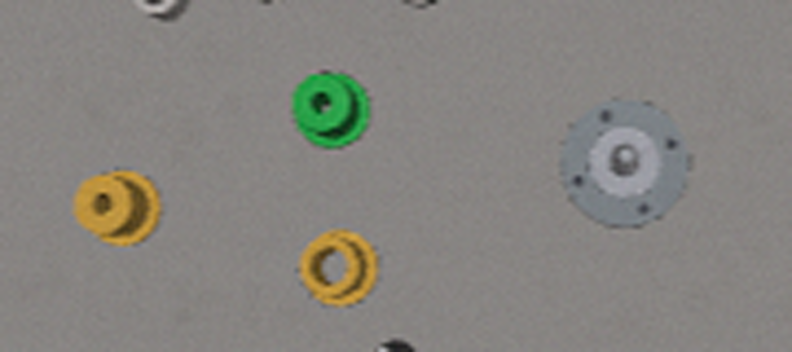

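The left bushing, at (151,197) in the full top picture, has the small bore, so it is the narrow one. The one at (202,211) has the wide bore.

Run:
```python
from h import *
p=manip.camera_params("top");f=lambda c:(125+(c[0]+.5)/4.4-.5,150+(c[1]+.5)/4.4-.5)
for n,c,z in [("nF",(123,208),.007),("nT",(103,204),.045),("wF",(340,268),.007),("wT",(333,265),.045),("foot",(626,164),.012),("tip",(625,159),.062),("green",(332,109),.007)]:
    print(n,onplane(p,f(c),z).round(4))
s=manip.state()
print(totool(s,[.472,.152,.16]).round(2))
```

```text
nF [0.4732 0.1553 0.007 ]
nT [0.4734 0.156  0.045 ]
wF [0.4369 0.0189 0.007 ]
wT [0.4379 0.0168 0.045 ]
foot [ 0.5025 -0.1583  0.012 ]
tip [ 0.5012 -0.1571  0.062 ]
green [0.5363 0.0258 0.007 ]
[-12.    -9.44   2.35]
```

Emit:
drive_tool(commands="85 -0.75 -0.58 0.15 0;85 -0.75 -0.58 0.15 0;85 -0.75 -0.58 0.15 0;85 -0.75 -0.58 0.15 0;85 -0.75 -0.58 0.15 0;85 -0.75 -0.58 0.15 0;85 -0.75 -0.58 0.15 0;85 -0.75 -0.58 0.15 0")

```text
time: 1.1
tool_pos: [0.3723, 0.3593, 0.1946]
tool_rot: [-0.0, 0.222, 0.975, -0.0]
contact_force: [-0.1, -0.2, 0.5]
gripper_width: 0.998
```

Emit:
drive_tool(commands="85 -0.75 -0.58 0.15 0;85 -0.75 -0.58 0.15 0;85 -0.75 -0.58 0.15 0;85 -0.75 -0.58 0.15 0;85 -0.75 -0.58 0.15 0;85 -0.75 -0.58 0.15 0;85 -0.75 -0.58 0.15 0;85 -0.75 -0.58 0.15 0")

```text
time: 2.1
tool_pos: [0.4744, 0.1561, 0.1587]
tool_rot: [-0.0, 0.222, 0.975, -0.0]
contact_force: [-0.1, -0.4, 0.3]
gripper_width: 0.991
```

Run:
```python
from h import *
p=manip.camera_params("wrist");s=manip.state();a=manip.grab_frame("wrist")[...,::-1];cv2.imwrite("pics/d.png",a)
print(s['time'],s['tool_pos'],s['tool_rot'],p['xyz'])
print(totool(s,[.4733,.1556,.16]).round(2))
```

```text
2.1 [0.47436923 0.15607465 0.15866511] [-3.60001531e-04  2.21550491e-01  9.75148824e-01 -1.45716532e-04] [0.40228322 0.19104263 0.3014303 ]
[ 0.03 -0.03 -0.04]
```

View pics/d.png

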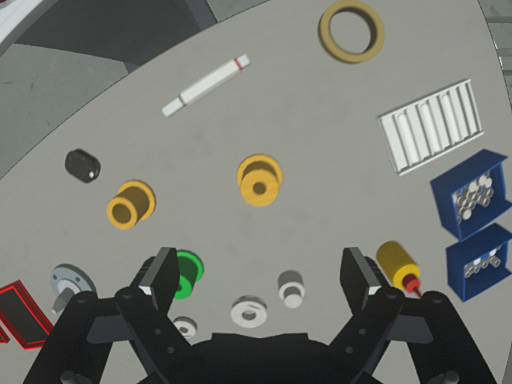

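The wrist view shows the narrow bushing (bore ~(260,188)) and the wide one (bore ~(123,210)). I'll check both by ray casting.

Run:
```python
from h import *
# camera pose unchanged since the picture
p=manip.camera_params("wrist");a=cv2.imread("pics/d.png")
for n,c,z in [("nT",(260,188),.045),("nF",(259,176),.007),("wT",(123,210),.045),("wF",(137,202),.007),("foot",(74,283),.012)]:
    print(n,onplane(p,c,z,True).round(4))
print(rot(p['orientation']).apply([0,0,1]))
```

```text
nT [0.4753 0.1541 0.045 ]
nF [0.4739 0.1535 0.007 ]
wT [0.4362 0.0211 0.045 ]
wF [0.4407 0.0181 0.007 ]
foot [ 0.4957 -0.1443  0.012 ]
[ 0.28273408 -0.13979613 -0.94895652]
```

The views agree to about 2 mm. Descending to grasp the narrow bushing.

Emit:
drive_tool(commands="85 0 -0.03 0.8 0;85 0 0 0.8 0;85 0 0 0.8 0;85 0 0 0.8 0;75 0 0 0.8 0;75 0 0 0.5 0;70 0 0 0.3 0;20 0 0 0 0")

```text
time: 3.15
tool_pos: [0.4737, 0.1562, 0.015]
tool_rot: [-0.0, 0.222, 0.975, -0.0]
contact_force: [-0.5, 0.0, -0.1]
gripper_width: 0.624
```

Emit:
drive_tool(commands="20 0 0 0 0;20 0 0 0 0;20 0 0 0 0;20 0 0 0 0;20 0 0 0 0;20 0 0 -0.3 0;20 0 0 -0.7 0;20 0 0 -1 0")

```text
time: 4.15
tool_pos: [0.472, 0.1558, 0.0741]
tool_rot: [-0.002, 0.222, 0.975, -0.001]
contact_force: [0.5, -0.2, -2.1]
gripper_width: 0.393
```

Run:
```python
from h import *
s=manip.state();print(s['tool_pos'],s['gripper_width']*85.4,s['contact_force'])
print(totool(s,[.5161,-.3416,.075]).round(2))
```

```text
[0.47200759 0.15579681 0.07413682] 33.594065860079176 [ 0.51717884 -0.18823475 -2.139635  ]
[ -8.49 -14.32  -0.02]
```

Emit:
drive_tool(commands="20 -0.53 -0.895 -0.8 0;20 -0.53 -0.895 -0.8 0;20 -0.53 -0.895 -0.8 0;20 -0.53 -0.895 0 0;20 -0.53 -0.895 0 0;20 -0.53 -0.895 0 0;20 -0.53 -0.895 0 0;20 -0.53 -0.895 0 0")

```text
time: 5.15
tool_pos: [0.4949, -0.0932, 0.1464]
tool_rot: [-0.001, 0.222, 0.975, 0.0]
contact_force: [0.9, -1.0, -2.2]
gripper_width: 0.397
```

Emit:
drive_tool(commands="20 -0.53 -0.895 0 0;20 -0.53 -0.895 0 0;20 -0.53 -0.895 0 0;20 -0.53 -0.895 0 0;20 -0.53 -0.895 0 0;20 -0.53 -0.895 0 0;20 -0.53 -0.895 0 0;20 -0.53 -0.895 0 0")

```text
time: 6.15
tool_pos: [0.517, -0.3415, 0.1462]
tool_rot: [-0.001, 0.222, 0.975, 0.001]
contact_force: [-0.0, -0.1, -2.5]
gripper_width: 0.392
```

Run:
```python
from h import *
p=manip.camera_params("wrist");s=manip.state();a=manip.grab_frame("wrist")[...,::-1];cv2.imwrite("pics/e.png",a)
np.save("pe.npy",p,allow_pickle=True)
print(s['time'],s['tool_pos'],s['gripper_width'],s['joint_pos'].round(2),totool(s,[.5161,-.3416,.022]).round(2))
```

```text
6.15 [ 0.51700008 -0.34151312  0.14622046] 0.39210458531439735 [-0.7   0.11  1.7  -0.    1.34 -1.83] [ 0.02 -0.02  4.14]
```

View pics/e.png

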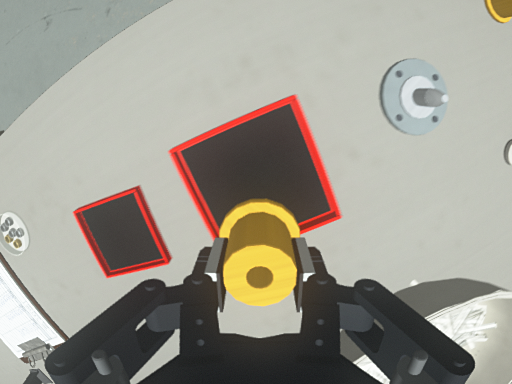

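The narrow bushing is held over the middle of the large tray (tray corners at about (170,150), (295,97) and (340,215)). The gauge is at (414,96). Lowering.

Emit:
drive_tool(commands="20 0 0 0.9 0;20 0 0 0.9 0;20 0 0 0.9 0;20 0 0 0.7 0;20 0 0 0.4 0;20 0 0 0.2 0;20 0 0 0.15 0;20 0 0 0 0")

```text
time: 7.2
tool_pos: [0.5181, -0.3414, 0.0232]
tool_rot: [0.0, 0.222, 0.975, -0.0]
contact_force: [-0.3, 0.2, -2.0]
gripper_width: 0.393
```

Run:
```python
from h import *
p=np.load("pe.npy",allow_pickle=True).item()
for c,z in [((414,96),.012),((417,97),.016),((445,98),.062)]: print(onplane(p,c,z,True).round(4))
print(manip.state()['contact_force'])
```

```text
[ 0.5022 -0.162   0.012 ]
[ 0.5035 -0.1611  0.016 ]
[ 0.5041 -0.158   0.062 ]
[-0.25586383  0.16376849 -2.00498651]
```

Emit:
drive_tool(commands="30 0 0 0 0;40 0 0 0 0;55 0 0 0 0;60 0 0 0 0;60 0 0 -0.3 0;60 0 0 -0.8 0;60 0 0 -1 0;60 0 0 -1 0")

```text
time: 8.2
tool_pos: [0.5179, -0.3412, 0.1174]
tool_rot: [0.0, 0.222, 0.975, -0.0]
contact_force: [0.6, 0.0, 0.1]
gripper_width: 0.703
```

Emit:
drive_tool(commands="75 0.47 0.6 -0.6 0;80 0.47 0.6 -0.6 0;85 0.47 0.6 0 0;85 0.48 0.6 0 0;85 0.48 0.6 0 0;85 0.48 0.6 0 0;85 0.48 0.6 0 0;85 0.48 0.6 0 0")

```text
time: 9.2
tool_pos: [0.4766, -0.1604, 0.1517]
tool_rot: [-0.0, 0.222, 0.975, 0.0]
contact_force: [-0.3, -0.4, 0.8]
gripper_width: 0.989
```

Emit:
drive_tool(commands="85 0.47 0.6 0 0;85 0.47 0.6 0 0;85 0.47 0.61 0 0;85 0.47 0.61 0 0;85 0.47 0.61 0 0;85 0.48 0.61 0 0;85 0.48 0.61 0 0;85 0.48 0.61 0 0")

```text
time: 10.2
tool_pos: [0.4369, 0.0201, 0.1519]
tool_rot: [0.0, 0.222, 0.975, 0.0]
contact_force: [1.2, 0.7, 0.1]
gripper_width: 0.998
```

Run:
```python
from h import *
p=manip.camera_params("wrist");s=manip.state();a=manip.grab_frame("wrist")[...,::-1];cv2.imwrite("pics/f.png",a)
np.save("pf.npy",p,allow_pickle=True)
print(s['time'],s['tool_pos'],s['gripper_width'])
```

```text
10.2 [0.43689947 0.02006357 0.15187798] 0.997504994675375
```

View pics/f.png

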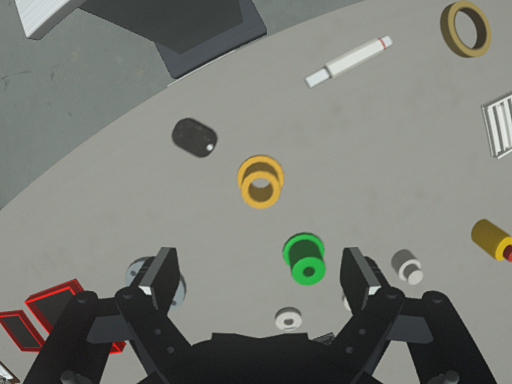

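The wide bushing is in the expected place, with its top at about (260,189) and its flange at about (261,177).

Run:
```python
from h import *
p=np.load("pf.npy",allow_pickle=True).item();s=manip.state()
for c,z in [((260.5,189),.045),((261,177),.007)]:
    q=onplane(p,c,z,True);print(q.round(4),totool(s,[q[0],q[1],.0147]).round(2))
```

```text
[0.4363 0.0216 0.045 ] [-0.01 -0.02  4.57]
[0.4361 0.0224 0.007 ] [0.01 0.   4.57]
```

Emit:
drive_tool(commands="85 0 0 0.8 0;85 0 0 0.8 0;85 0 0 0.8 0;85 0 0 0.8 0;80 0 0 0.7 0;75 0 0 0.47 0;70 0 0 0.2 0;20 0 0 0 0")

```text
time: 11.25
tool_pos: [0.4375, 0.0188, 0.0148]
tool_rot: [-0.0, 0.222, 0.975, -0.0]
contact_force: [0.2, -0.4, -0.1]
gripper_width: 0.624
```

Emit:
drive_tool(commands="20 0 0 0 0;20 0 0 0 0;20 0 0 0 0;20 0 0 0 0;20 0 0 0 0;20 0 0 -0.4 0;20 0 0 -0.8 0;20 0 0 -1 0")

```text
time: 12.25
tool_pos: [0.4359, 0.0189, 0.0803]
tool_rot: [-0.002, 0.222, 0.975, -0.0]
contact_force: [0.4, 0.7, -2.2]
gripper_width: 0.399
```

Emit:
drive_tool(commands="20 0 0 -1 0;20 0 0 -1 0;20 0 0 -0.5 0;20 0 0 0 0;20 0 0 0 0;20 0 0 0 0;20 0 0 0 0;20 0 0 0 0")

```text
time: 13.25
tool_pos: [0.4372, 0.0187, 0.1553]
tool_rot: [-0.0, 0.222, 0.975, -0.0]
contact_force: [0.2, 0.2, -1.7]
gripper_width: 0.392
```

Run:
```python
from h import *
s=manip.state();print(s['tool_pos'],s['tool_rot'],s['gripper_width'],s['contact_force'])
print(totool(s,[.5022,-.1590,.15]).round(2))
```

```text
[0.4372209  0.01874948 0.15525811] [-4.03354585e-04  2.21541093e-01  9.75150953e-01 -3.60447812e-05] 0.39167604108940407 [ 0.18446882  0.15728031 -1.66531217]
[-4.51 -4.41  0.17]
```

Emit:
drive_tool(commands="20 -0.57 -0.55 0 0;20 -0.57 -0.55 0 0;20 -0.57 -0.55 0 0;20 -0.56 -0.55 0 0;20 -0.56 -0.55 0 0;20 -0.56 -0.55 0 0;20 -0.56 -0.55 0 0;20 -0.56 -0.56 0 0")

```text
time: 14.25
tool_pos: [0.5028, -0.1604, 0.1557]
tool_rot: [-0.0, 0.221, 0.975, 0.0]
contact_force: [0.4, -1.5, -2.0]
gripper_width: 0.399
```

Emit:
drive_tool(commands="20 0 0 0 0;20 0 0 0 0;20 0 0 0 0;20 0 0 0 0;20 0 0 0 0;20 0 0 0 0;20 0 0 0 0;20 0 0 0 0")

```text
time: 15.25
tool_pos: [0.5023, -0.1591, 0.1557]
tool_rot: [0.0, 0.222, 0.975, -0.0]
contact_force: [-0.5, 0.6, -2.6]
gripper_width: 0.393
```

Run:
```python
from h import *
p=manip.camera_params("wrist");s=manip.state();a=manip.grab_frame("wrist")[...,::-1];cv2.imwrite("pics/g0.png",a)
np.save("pg.npy",p,allow_pickle=True)
print(s['time'],s['tool_pos'],s['gripper_width'])
cv2.imwrite("pics/g.png",cv2.resize(a[110:310,180:340],None,fx=3,fy=3,interpolation=cv2.INTER_CUBIC))
```

```text
15.25 [ 0.50228796 -0.15906642  0.15572552] 0.3926284246375548
```

View pics/g.png

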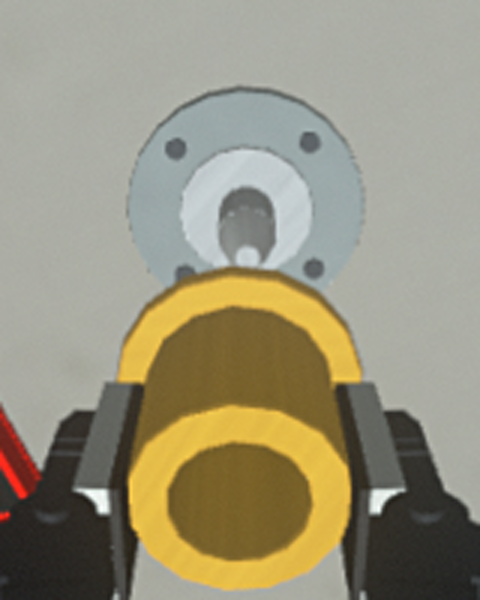

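The gauge's seat centre is at crop (247,209) and the pin tip at (247,257). The held bushing's bore is at crop (240,500).

Run:
```python
from h import *
p=np.load("pg.npy",allow_pickle=True).item();s=manip.state();f=lambda c:(180+(c[0]+.5)/3-.5,110+(c[1]+.5)/3-.5)
for n,c,z in [("foot",(246,208),.012),("seat",(247,209),.016),("tip",(247,257),.062),("bush",(240,500),.186)]:
    q=onplane(p,f(c),z,True);print(n,q.round(4),totool(s,[q[0],q[1],.0307]).round(2))
```

```text
foot [ 0.5032 -0.1568  0.012 ] [0.   0.08 4.17]
seat [ 0.5027 -0.1562  0.016 ] [0.03 0.09 4.17]
tip [ 0.5034 -0.157   0.062 ] [-0.    0.08  4.17]
bush [ 0.4994 -0.1574  0.186 ] [0.11 0.01 4.17]
```

Emit:
drive_tool(commands="20 -0.05 0.07 0.5 0;20 0 0 0.7 0;20 0 0 0.7 0;20 0 0 0.5 0;20 0 0 0.3 0;20 0 0 0.2 0;20 0 0 0.15 0;20 0 0 0 0")

```text
time: 16.3
tool_pos: [0.5046, -0.1578, 0.0643]
tool_rot: [0.0, 0.222, 0.975, -0.0]
contact_force: [-0.8, 0.2, -2.1]
gripper_width: 0.394
```

Emit:
drive_tool(commands="20 0 0 0.1 0;20 0 0 0.1 0;20 0 0 0.1 0;20 0 0 0.1 0;20 0 0 0 0;20 0 0 0 0;20 0 0 0 0;20 0 0 0 0")

```text
time: 17.3
tool_pos: [0.5046, -0.1578, 0.0524]
tool_rot: [0.0, 0.222, 0.975, -0.0]
contact_force: [0.2, -0.9, -2.0]
gripper_width: 0.394
```

Emit:
drive_tool(commands="20 0 0 0.15 0;20 0 0 0.15 0;20 0 0 0.15 0;20 0 0 0.1 0;20 0 0 0.1 0;20 0 0 0.03 0;20 0 0 0 0;20 0 0 0 0")

```text
time: 18.3
tool_pos: [0.5047, -0.1579, 0.032]
tool_rot: [0.0, 0.222, 0.975, -0.0]
contact_force: [-0.1, 0.8, -1.5]
gripper_width: 0.394
```

Essentially down (about 1 mm left). Release and retreat.

Emit:
drive_tool(commands="30 0 0 0 0;40 0 0 0 0;50 0 0 0 0;60 0 0 0 0;65 0 0 0 0;65 0 0 -0.4 0;65 0 0 -0.8 0;65 0 0 -1 0")

```text
time: 19.3
tool_pos: [0.5042, -0.1577, 0.0987]
tool_rot: [-0.0, 0.222, 0.975, 0.0]
contact_force: [1.3, -0.1, 0.2]
gripper_width: 0.761
```

Emit:
drive_tool(commands="65 0 0 -1 0;65 0 0 -1 0;65 0.5 0 -1 0;65 1 0 0 0;65 1 0 0 0;65 1 0 0 0;65 0 0 0 0;65 0 0 0 0")

```text
time: 20.3
tool_pos: [0.4104, -0.1127, 0.1887]
tool_rot: [0.001, 0.222, 0.975, -0.0]
contact_force: [-0.2, -0.6, 1.1]
gripper_width: 0.76
```

Run:
```python
from h import *
s=manip.state();print(s['time'],s['tool_pos'],s['contact_force'])
a=manip.grab_frame("scene")[...,::-1];b=manip.grab_frame("top")[...,::-1];w=manip.grab_frame("wrist")[...,::-1]
r=lambda i:cv2.resize(i,(400,300),interpolation=cv2.INTER_CUBIC)
cv2.imwrite("pics/k.png",np.vstack([np.hstack([r(a[170:260,240:360]),r(b[140:230,250:370])]),np.hstack([r(w),r(w*0)])]))
p=manip.camera_params("top");h=cv2.cvtColor(np.ascontiguousarray(b),cv2.COLOR_BGR2HSV)
m=(h[...,0]>14)&(h[...,0]<30)&(h[...,1]>140)&(h[...,2]>60)
for c,t in blobs(m): print(c,t,onplane(p,t[:2]+(t[2:4]-1)/2,.03))
```

```text
20.3 [ 0.41039618 -0.11271036  0.18867323] [-0.18248164 -0.57510264  1.13761893]
[114.8 139.1] [104 131  20  16 185] [0.63018371 0.25977716 0.03      ]
[334.5 181.9] [326 174  19  17 250] [ 0.51535298 -0.33990725  0.03      ]
[266.4 186.4] [259 178  16  17 164] [ 0.50336714 -0.157041    0.03      ]
```

View pics/k.png

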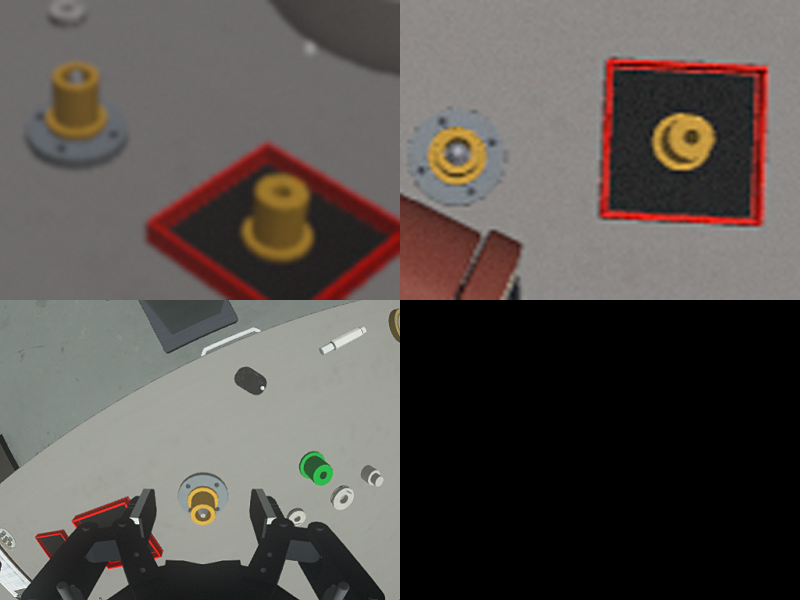

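The wide bushing sits upright and fully down on the gauge, and the narrow one stands near the middle of the large tray. Both are clear of the arm, so I'm handing in.

```bash
python3 -c "
from plant import manip
print(manip.job_done())"
```

```text
the job is handed in; nothing more can be done
None
```

Both bushings are sorted and the job is handed in at about 20.5 s of the 72 s allowed; handing in reports no verdict.

- **Wide bushing:** it went over the pin with no noticeable contact force. I let it go about 1 mm above the seat, and the last pictures show it upright with its flange on the seat. The top view puts it at (0.503, −0.157), within about 2 mm of the measured pin axis. I judged its seating by eye and from the release height, not by a separate height measurement.
- **Narrow bushing:** it stands in the larger red tray at (0.515, −0.340), about 2 mm from the tray's middle. It dropped about 3 mm when released.
- **Final state:** the gripper is clear of everything, and the last wrist force was about 1 N.

No check failed. The camera views disagreed with each other by 2–5 mm, most on where the bushing sat in the jaws. I split that difference when lining up with the pin.

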